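# Transfer turned parts from the carrying rack to the inspection dishes in order

### The job

Move the four steel parts from the wooden carrying rack into the four grey dishes, one in each dish, keeping them in the same order along the row: the part at either end of the rack goes into the dish at that same end of the row of dishes, and likewise for the ones between, since their order shows which machine made them. Every part must end standing upright on the floor of its dish; do not let any part topple on the way, and leave the jar and the hammer where they are.

Things in the scene. Friction and masses are not known exactly. Their poses are not given: they have to be found in the camera images.
- bush_mid (a point): plain round steel bush, 40 mm diameter, 56 mm tall, with a 24 mm dark bore showing on its flat top; 0.2 to 0.45 kg. Point: its centre, half-way up (28 mm above its foot); z upright. Starts in any of the four pockets (80 mm apart, 45 mm wide, floor 12 mm above the bench) of the wooden rack, a board 16 mm thick with 34 mm high end cheeks.
- shaft_mid (a point): stepped steel shaft standing on its thick end: 40 mm diameter up to 20 mm, 28 mm diameter up to 58 mm, 16 mm diameter to its top at 84 mm; 0.2 to 0.45 kg. Point: its centre, half-way up (42 mm above its foot); z upright. Starts in any of the four pockets (80 mm apart, 45 mm wide, floor 12 mm above the bench) of the wooden rack, a board 16 mm thick with 34 mm high end cheeks.
- flange_mid (a point): flanged steel pin standing on its flange: flange 40 mm diameter and 8 mm thick, above it a 22 mm diameter stem with a coned end, 70 mm tall in all; 0.2 to 0.45 kg. Point: its centre, half-way up (35 mm above its foot); z upright. Starts in any of the four pockets (80 mm apart, 45 mm wide, floor 12 mm above the bench) of the wooden rack, a board 16 mm thick with 34 mm high end cheeks.
- hexfit_mid (a point): hexagonal steel fitting standing on its hexagon: hexagon 34 mm across flats and 22 mm tall, above it a round 26 mm diameter neck with a 14 mm dark bore, 64 mm tall in all; 0.2 to 0.45 kg. Point: its centre, half-way up (32 mm above its foot); z upright. Starts in any of the four pockets (80 mm apart, 45 mm wide, floor 12 mm above the bench) of the wooden rack, a board 16 mm thick with 34 mm high end cheeks.
- dish_k_floor (a point): One of four alike round grey plastic dishes, fixed to the bench in a rough row beyond the rack, roughly parallel to the row of parts and shifted along it: 66 mm outer diameter, 58 mm inside, rim top 9 mm above the bench, floor 5 mm above the bench. The point is the centre of its inner floor; z is up. The dish's name tells nothing of its place in the row.
- dish_m_floor (a point): One of four alike round grey plastic dishes, fixed to the bench in a rough row beyond the rack, roughly parallel to the row of parts and shifted along it: 66 mm outer diameter, 58 mm inside, rim top 9 mm above the bench, floor 5 mm above the bench. The point is the centre of its inner floor; z is up. The dish's name tells nothing of its place in the row.
- dish_r_floor (a point): One of four alike round grey plastic dishes, fixed to the bench in a rough row beyond the rack, roughly parallel to the row of parts and shifted along it: 66 mm outer diameter, 58 mm inside, rim top 9 mm above the bench, floor 5 mm above the bench. The point is the centre of its inner floor; z is up. The dish's name tells nothing of its place in the row.
- dish_w_floor (a point): One of four alike round grey plastic dishes, fixed to the bench in a rough row beyond the rack, roughly parallel to the row of parts and shifted along it: 66 mm outer diameter, 58 mm inside, rim top 9 mm above the bench, floor 5 mm above the bench. The point is the centre of its inner floor; z is up. The dish's name tells nothing of its place in the row.
- jar_mid (a point): A capped glass jar, 72 mm diameter, 110 mm tall, standing to the left (+y) of the work; the point is half-way up its axis. A bystander.
- mallet_grip (a point): A hammer about 260 mm long with a pale wooden handle, lying to the right (-y) of the work, handle towards the robot; the point is on its handle. A bystander.
Mind the look-alikes: they are no part of the job. What is shaped like the part that bears hexfit_mid but purple is not meant.

How it is judged:
By the outcome, as a careful person would: the job done as asked, in the order asked, and still so for the second after the job is handed in, with the robot touching nothing.
It also fails if it takes over 104 s, if anything falls off the work surface, if the arm or the gripper's body presses on something with over 40 N, if the wrist force passes 120 N, or if a joint passes its speed limit or range.

### The arm

A 6-joint arm with a two-finger parallel gripper is mounted at the origin on the work surface. World frame = base frame: x ahead of the robot, y to its left, z up, the work surface at z = 0. Lengths are in m, angles in rad, forces in N, time in s.
With the tool pointing down it reaches from about 0.275 to 0.725 m from the base axis. Payload 5.6 kg.
Tool frame: the origin (TCP) lies between the finger pads; the fingertips stand 17 mm ahead of it and the grasp point (between the pads) lies 2 mm behind it (ctrl.finger_overhang is the z of the fingertips in the tool frame, in m); z points along the fingers, y is the line along which they close (so a half turn about z gives the same grasp; the last joint's range is limited). The gripper opens to 85 mm and grips with 20 to 120 N. Pads are 22 mm wide; open, the fingers measure 114 mm over their backs; the gripper's body (76 mm by 85 mm) begins 54 mm behind the grasp point. The pads swing forward as they close: fully open they stand 13 mm farther back than shut.
Start: joints at [1.505, 0.255, 0.108, 0, -1.424, -0.285], TCP at [0.189, 0.517, 0.248] pointing down, gripper open.
Joint ranges: [-2.95, 2.95], [-1.21, 1.97], [-1.09, 1.5], [-2.87, 1.71], [-2.94, -0.07], [-3.05, 3.05]. Speed limits (rad/s): [2.57, 2.57, 3.14, 3.14, 3.14, 3.14].

### API

Orientations are given as a rotation vector (axis times angle).
In Python, from workcell import ctrl, optics gives the robot as it stands.
- The arm moves only by the tool apply_moves, never from a script. Its arguments are lists of equal length, an entry for each row: "twist": the turn, a rotation vector about the tool's x, y, z in degrees, a list of three; "dp": the shift along the tool's x, y, z in mm, a list of three; "claw": the finger opening in mm, from 0 to 85.4. In form: {"twist": [[rx, ry, rz], ...], "dp": [[dx, dy, dz], ...], "claw": [claw, ...]}. A call has 1 to 5 rows; each row shifts and turns the commanded pose from where the row before left it, along the tool's axes as they then stand; what a row does not reach is not made up. A row lasts 1/10 s, in which the tool goes at most 50 mm and 8.59 degrees, less where a joint would pass 70% of its speed; a pose out of reach is approached as far as the arm can. A call is refused whole if a number of a shift passes 50 or a number of a turn 8.59, either way. A call with a gripper value outside its range is refused whole. The fingers move at their own pace and stop on an object; the grip force is fixed at half the most. Time passes only in rows, so rows that do not move let the fingers close. It gives the time, the measured TCP pose, the force, the opening and the grip force at its end, in the units of the state.
- ctrl.sense(): the state, without advancing time (a new reading comes with each control period).
- optics.get_image(name): name is "scene" or "top" or "wrist"; returns (picture, depth): 480x640x3 uint8, red, green, blue; 480x640 float32, m along the optical axis (not along the pixel's ray), 0 where there is no reading.
- optics.get_calibration(name): a dict with "mtx" (3x3 intrinsics, pixels), "extrinsics" (4x4, takes a point from world to camera coordinates); the wrist camera has in their place "tool_from_camera" (4x4, takes a point from camera to tool coordinates, whose origin is the TCP and whose axes are the flange's). Camera axes: x right, y down, z forward; pixel columns grow to the right and rows downward; lengths in m; the calibration is good to about 2 mm. A picture is of the moment at which its call begins: read the wrist's pose just before it. get_calibration takes no time and is no camera call.
- ctrl.hand_in(): hands the job in; it is judged then, once.
The state is a dict: "time_s": time; "joint_positions": joint angles; "qd": joint speeds; "tau": joint torques, N m; "ee_pos": TCP position; "eef_rot": TCP orientation; "force": force on the tool from outside, world axes, zero at the start; "moment": the same for the moment, N m; "finger_gap": finger opening in m; "grasp_force": force on a finger pad.
Only numpy, scipy, OpenCV 4.12 (cv2) and the standard library are available. Lean on these libraries where they do the work, as an engineer would, in place of code of your own. Each camera call takes 0.05 s, during which the arm holds its last target. There are 200 camera calls.

## Working session

There is one attempt and no reset: what is moved stays moved. The work goes in short steps, Python scripts to look and compute and a tool call to move; the robot and the scene stay as the last step left them, time stands still between calls to the robot, and variables do not carry over. Pictures are saved under pics/ and viewed, at most 14 in all, crops included, and the job is handed in when it is done.

Besides the shell and the picture viewer there is one more tool, called after "Emit:" in YAML: its name, and indented under it one key for each argument. apply_moves: Moves the arm, as the interface text tells. Its arguments: {"type":"object","properties":{"twist":{"type":"array","items":{"type":"array","items":{"type":"number"}}},"dp":{"type":"array","items":{"type":"array","items":{"type":"number"}}},"claw":{"type":"array","items":{"type":"number"}}},"required":["twist","dp","claw"]}

```bash
mkdir -p pics; ls; python3 - <<'E'
from workcell import ctrl, optics
import cv2,numpy as np
for n in("scene","top"):
    p,d=optics.get_image(n); cv2.imwrite(f"pics/{n}0.png",p[...,::-1]); np.savez(f"/tmp/{n}.npz",p=p,d=d)
    c=optics.get_calibration(n); print(n,c["mtx"].round(1).tolist(),c["extrinsics"].round(3).tolist())
print(optics.get_calibration("wrist")); print(ctrl.sense(), ctrl.finger_overhang)
E
```

```text
pics
scene [[436.0, 0.0, 321.8], [0.0, 436.0, 240.8], [0.0, 0.0, 1.0]] [[0.345, 0.939, 0.011, -0.176], [0.727, -0.259, -0.635, -0.335], [-0.594, 0.227, -0.772, 1.342], [0.0, 0.0, 0.0, 1.0]]
top [[512.0, 0.0, 322.4], [0.0, 512.0, 240.6], [0.0, 0.0, 1.0]] [[0.027, -0.999, -0.022, -0.007], [-0.987, -0.023, -0.161, 0.505], [0.161, 0.026, -0.987, 1.202], [0.0, 0.0, 0.0, 1.0]]
{'mtx': array([[411.79819178,   0.        , 326.72811911],
       [  0.        , 411.79819178, 245.50785511],
       [  0.        ,   0.        ,   1.        ]]), 'tool_from_camera': array([[-1.02212607e-03, -9.62829228e-01, -2.70108928e-01,
         6.75432279e-02],
       [ 9.99999316e-01, -8.30619753e-04, -8.23298934e-04,
         1.18477370e-03],
       [ 5.68338466e-04, -2.70109584e-01,  9.62829419e-01,
        -1.26639344e-01],
       [ 0.00000000e+00,  0.00000000e+00,  0.00000000e+00,
         1.00000000e+00]])}
{'time_s': 0.1, 'joint_positions': array([ 1.50460745e+00,  2.55688198e-01,  1.07107775e-01, -4.11692292e-04,
       -1.42390686e+00, -2.84604026e-01]), 'qd': array([ 2.25185164e-04, -1.98350131e-03,  3.31933107e-03,  1.85011219e-04,
       -6.98661969e-05, -6.31231999e-05]), 'tau': array([-3.25186542e-03, -3.87602592e+01,  2.38476044e+01,  5.37802935e+00,
       -3.74270137e-03, -8.14202892e-07]), 'ee_pos': array([0.18880962, 0.51612421, 0.24747726]), 'eef_rot': array([ 3.09167715e+00, -5.47995890e-01, -3.46144767e-04]), 'force': array([ 1.40907311, -0.46327315,  0.03168538]), 'moment': array([ 0.01369684,  0.03120559, -0.06131598]), 'grasp_force': 0.0, 'finger_gap': 0.08546200036277085} 0.017
```

View pics/scene0.png

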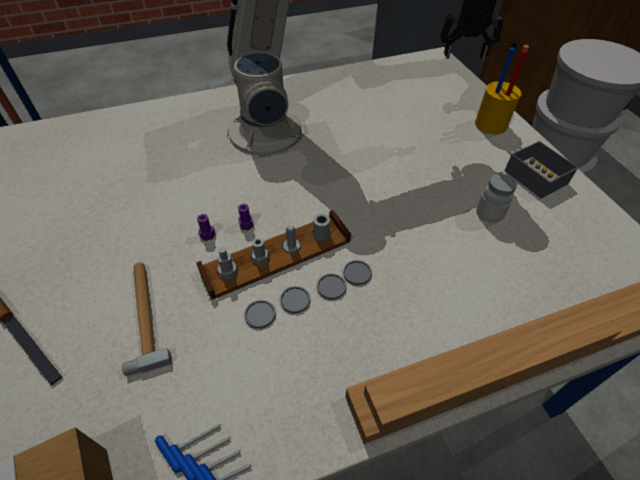

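View pics/top0.png

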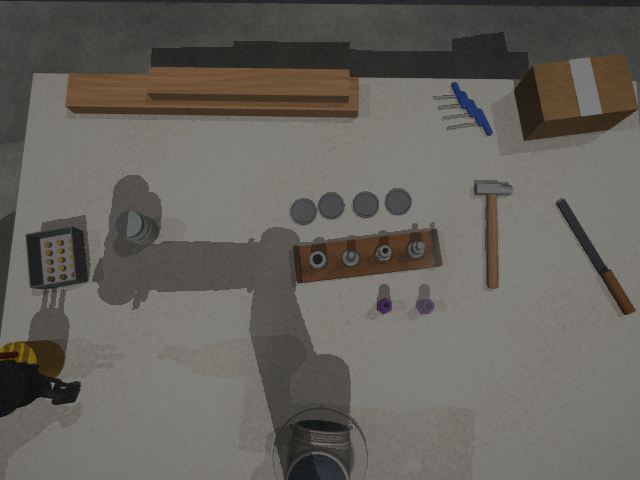

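The top view shows, from +y to −y, the rack with the bush (317,259), flange pin or shaft (351,258), hex fitting (384,252), shaft or flange pin (417,248). The dishes are at (304,211), (331,206), (366,204), (398,201). Candidates for hexfit: the grey one at (384,252), and the purple decoys at (384,305) and (425,306), which I exclude by colour. I'll measure and check a close crop.

```bash
cat > h.py <<'E'
from workcell import ctrl, optics
import cv2,numpy as np
from scipy.spatial.transform import Rotation as Ro
def cast(name,uv,z,cal=None):
    c=cal or optics.get_calibration(name); K=c["mtx"]
    if name=="wrist":
        s=ctrl.sense(); T=np.eye(4);T[:3,:3]=Ro.from_rotvec(s["eef_rot"]).as_matrix();T[:3,3]=s["ee_pos"]
        W=T@c["tool_from_camera"]
    else: W=np.linalg.inv(c["extrinsics"])
    r=W[:3,:3]@np.linalg.inv(K)@np.r_[uv,1.]; o=W[:3,3]
    return o+r*(z-o[2])/r[2]
def world(name,d):
    c=optics.get_calibration(name);K=c["mtx"];W=np.linalg.inv(c["extrinsics"])
    v,u=np.mgrid[:480,:640];P=np.stack([(u-K[0,2])/K[0,0]*d,(v-K[1,2])/K[1,1]*d,d],-1)
    return P@W[:3,:3].T+W[:3,3]
E
python3 - <<'E'
from h import *
z=np.load("/tmp/top.npz");p,d=z["p"],z["d"]
hsv=cv2.cvtColor(p,cv2.COLOR_RGB2HSV)
# dishes: dark grey blobs
g=((hsv[...,2]<120)&(hsv[...,1]<60)).astype(np.uint8);g[:185]=0;g[226:]=0;g[:,:285]=0;g[:,420:]=0
for c in cv2.findContours(g,0,2)[0]:
    if cv2.contourArea(c)>200:
        e=cv2.fitEllipse(c);print("dish",np.round(e[0],1),np.round(e[1],1),cast("top",e[0],.009).round(4))
P=world("top",d)
roi=np.zeros((480,640),bool);roi[225:285,290:445]=1
m=(roi&(P[...,2]>.05)&(d>0)).astype(np.uint8)
n,l,s,c=cv2.connectedComponentsWithStats(m)
for i in range(1,n):
    if s[i,4]>8: q=P[l==i];t=q[q[:,2]>q[:,2].max()-.006];print("part",c[i].round(1),s[i,4],q[:,2].max().round(4),t.mean(0).round(4))
# jar heights check etc
b=((hsv[...,0]<16)&(hsv[...,1]>110)&roi).astype(np.uint8)
k=max(cv2.findContours(b,0,2)[0],key=cv2.contourArea);r=cv2.minAreaRect(k);print("rack",r,[cast("top",x,.02)[:2].round(3) for x in cv2.boxPoints(r)])
cr=cv2.resize(p[190:320,285:450],None,fx=4.5,fy=4.5,interpolation=2);cv2.imwrite("pics/crop1.png",cr[...,::-1])
E
```

```text
dish [316.2 208.9] [26.4 63.1] [0.5903 0.024  0.009 ]
dish [365.1 204.7] [26.5 28.3] [ 0.6037 -0.0986  0.009 ]
dish [397.5 201.7] [26.8 28.4] [ 0.6132 -0.1797  0.009 ]
part [417.9 247. ] 132 0.0997 [ 0.4904 -0.2217  0.0961]
part [384.5 251. ] 118 0.0819 [ 0.4794 -0.1431  0.0781]
part [317.4 259.1] 229 0.0754 [0.4547 0.0153 0.0711]
part [350.9 254.9] 79 0.0874 [ 0.4667 -0.0627  0.0835]
rack ((359.4871520996094, 256.82989501953125), (36.32406997680664, 129.8240966796875), 83.19094848632812) [array([0.492, 0.078]), array([ 0.538, -0.238]), array([ 0.448, -0.248]), array([0.403, 0.065])]
```

View pics/crop1.png

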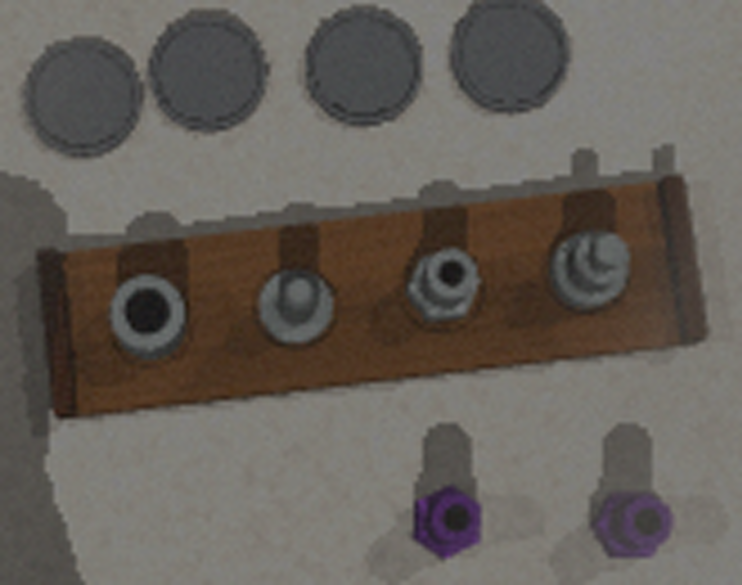

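Choice confirmed: from +y the order is bush, flange pin, hexfit (grey, bored, crop 450,275), shaft. The purple ones (crop 455,518 and 645,522) are decoys. Now I'll move over the middle, gripping direction across the row, for one close wrist look.

Emit:
apply_moves:
  twist:
    - [0,0,0]
    - [0,0,0]
    - [0,0,0]
    - [0,0,0]
    - [0,0,0]
  dp:
    - [34.6,28.3,0]
    - [34.6,28.3,0]
    - [34.6,28.3,0]
    - [34.6,28.3,0]
    - [34.6,28.3,0]
  claw: [85,85,85,85,85]

```text
time_s: 0.6
ee_pos: [0.3032, 0.3223, 0.248]
eef_rot: [3.093, -0.547, -0.0]
force: [1.6, 0.4, 0.2]
finger_gap: 0.085
grasp_force: 0.0
```

Emit:
apply_moves:
  twist:
    - [0,0,0]
    - [0,0,0]
    - [0,0,0]
    - [0,0,0]
    - [0,0,0]
  dp:
    - [34.6,28.3,0]
    - [34.6,28.3,0]
    - [34.6,28.3,0]
    - [34.6,28.3,0]
    - [34.6,28.3,0]
  claw: [85,85,85,85,85]

```text
time_s: 1.1
ee_pos: [0.417, 0.1301, 0.2482]
eef_rot: [-3.093, 0.548, 0.0]
force: [0.6, 1.7, 0.3]
finger_gap: 0.0847
grasp_force: 0.0
```

Emit:
apply_moves:
  twist:
    - [0,0,0]
    - [0,0,0]
    - [0,0,0]
    - [0,0,0]
    - [0,0,0]
  dp:
    - [34.6,28.3,0]
    - [34.6,28.3,0]
    - [34.6,28.3,0]
    - [34.6,28.3,0]
    - [34.6,28.3,0]
  claw: [85,85,85,85,85]

```text
time_s: 1.6
ee_pos: [0.5309, -0.0623, 0.2479]
eef_rot: [-3.093, 0.548, 0.001]
force: [1.3, 1.1, 0.1]
finger_gap: 0.0846
grasp_force: 0.0
```

Emit:
apply_moves:
  twist:
    - [0,0,6.1]
    - [0,0,6.1]
    - [0,0,6.1]
    - [0,0,6.1]
    - [0,0,6.1]
  dp:
    - [0,0,0]
    - [0,0,0]
    - [0,0,0]
    - [0,0,0]
    - [0,0,0]
  claw: [85,85,85,85,85]

```text
time_s: 2.1
ee_pos: [0.5302, -0.0605, 0.2477]
eef_rot: [2.837, -1.349, -0.002]
force: [-0.3, -0.1, -0.5]
finger_gap: 0.0849
grasp_force: 0.0
```

Emit:
apply_moves:
  twist:
    - [0,0,6.1]
    - [0,0,6.1]
    - [0,0,6.1]
    - [0,0,6.1]
    - [0,0,6.1]
  dp:
    - [0,0,0]
    - [0,0,0]
    - [0,0,0]
    - [0,0,0]
    - [0,0,0]
  claw: [85,85,85,85,85]

```text
time_s: 2.6
ee_pos: [0.5302, -0.0604, 0.2477]
eef_rot: [2.382, -2.047, -0.001]
force: [0.6, 0.4, 0.5]
finger_gap: 0.0852
grasp_force: 0.0
```

Emit:
apply_moves:
  twist:
    - [0,0,0]
    - [0,0,0]
  dp:
    - [0,0,0]
    - [0,0,0]
  claw: [85,85]

```text
time_s: 2.8
ee_pos: [0.5303, -0.0605, 0.248]
eef_rot: [2.39, -2.039, -0.001]
force: [-0.1, 0.0, 0.2]
finger_gap: 0.0849
grasp_force: 0.0
```

```bash
python3 - <<'E'
from h import *
s=ctrl.sense();p,d=optics.get_image("wrist");cv2.imwrite("pics/w1.png",p[...,::-1]);np.savez("/tmp/w1.npz",p=p,d=d)
hsv=cv2.cvtColor(p,cv2.COLOR_RGB2HSV)
z=np.load("/tmp/top.npz")
for u in [(303.4,211.5),(331.4,205.7)]: print("top dish",cast("top",u,.009).round(4))
x=Ro.from_rotvec(s["eef_rot"]).as_matrix();print(x.round(3))
g=((hsv[...,2]<125)&(hsv[...,1]<50)).astype(np.uint8)
g=cv2.morphologyEx(g,cv2.MORPH_OPEN,np.ones((5,5)))
for c in cv2.findContours(g,0,2)[0]:
    if cv2.contourArea(c)>1500:
        e=cv2.fitEllipse(c);print(np.round(e[0],1),np.round(e[1],1),cast("wrist",e[0],.009).round(4))
E
```

```text
top dish [0.5829 0.0561 0.009 ]
top dish [ 0.5994 -0.014   0.009 ]
[[ 0.158 -0.988 -0.001]
 [-0.988 -0.158  0.   ]
 [-0.     0.001 -1.   ]]
[306.1 401.9] [145.3 605.1] [0.5185 0.1416 0.009 ]
[392.8 314.7] [42. 72.] [0.4497 0.0314 0.009 ]
[248.2 279.6] [ 69.3 158.9] [0.5918 0.0172 0.009 ]
```

View pics/w1.png

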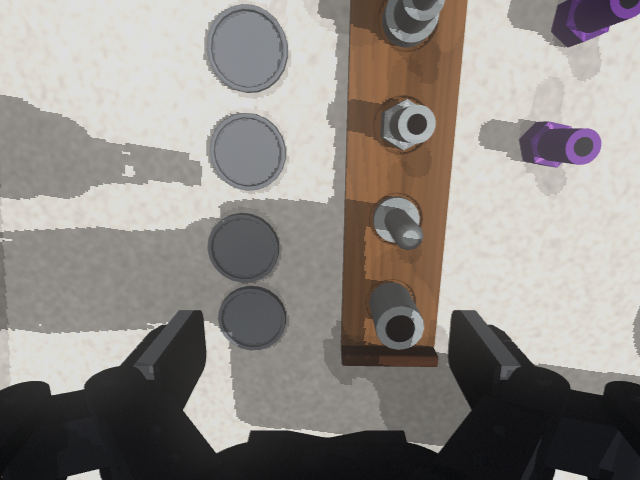

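The wrist view shows dish rims at (247,48), (247,151), (244,246), (252,317), and part tops at the bush (399,328), flange pin (408,236), hexfit (416,124), shaft (≈425,2, cut off).

```bash
python3 - <<'E'
from h import *
for n,u,z in [("d4",(247,48),.009),("d3",(247,151.5),.009),("d2",(244,246.5),.009),("d1",(252.5,317.5),.009),("bush",(399.5,327.5),.068),("fl",(410,238),.080),("hex",(416.5,124),.076)]: print(n,cast("wrist",u,z).round(4))
for n,u,z in [("bush",(285+148/4.5,190+310/4.5),.068),("hex",(285+452/4.5,190+273/4.5),.076)]: print("top",n,cast("top",u,z).round(4))
E
```

```text
d4 [ 0.6138 -0.1819  0.009 ]
d3 [ 0.6052 -0.1002  0.009 ]
d2 [ 0.599  -0.0145  0.009 ]
d1 [0.5835 0.0555 0.009 ]
bush [0.4566 0.0159 0.068 ]
fl [ 0.467  -0.0623  0.08  ]
hex [ 0.4788 -0.1424  0.076 ]
top bush [0.4563 0.0142 0.068 ]
top hex [ 0.4785 -0.1439  0.076 ]
```

Emit:
apply_moves:
  twist:
    - [0,0,0]
    - [0,0,0]
    - [0,0,0]
    - [0,0,0]
    - [0,0,0]
  dp:
    - [-29,20.5,0]
    - [-29,20.5,0]
    - [-28.5,20.5,0]
    - [0,0,40]
    - [0,0,40]
  claw: [85,85,85,85,85]

```text
time_s: 3.35
ee_pos: [0.4567, 0.0165, 0.1687]
eef_rot: [-2.388, 2.035, -0.003]
force: [0.5, -0.2, -0.3]
finger_gap: 0.0852
grasp_force: 0.0
```

Emit:
apply_moves:
  twist:
    - [0,0,0]
    - [0,0,0]
    - [0,0,0]
    - [0,0,0]
    - [0,0,0]
  dp:
    - [0,0,40]
    - [0,0,0]
    - [0,0,0]
    - [0,0,0]
    - [0,0,0]
  claw: [85,85,85,85,85]

```text
time_s: 3.85
ee_pos: [0.4578, 0.0158, 0.1304]
eef_rot: [-2.385, 2.04, -0.004]
force: [0.3, -0.0, -1.0]
finger_gap: 0.0849
grasp_force: 0.0
```

Emit:
apply_moves:
  twist:
    - [0,0,0]
    - [0,0,0]
    - [0,0,0]
    - [0,0,0]
    - [0,0,0]
  dp:
    - [1,1.5,28]
    - [0,0,28]
    - [0,0,28]
    - [0,0,0]
    - [0,0,0]
  claw: [85,85,85,85,60]

```text
time_s: 4.35
ee_pos: [0.456, 0.0143, 0.0456]
eef_rot: [-2.387, 2.041, -0.002]
force: [-0.2, 0.3, 1.0]
finger_gap: 0.0726
grasp_force: 0.0
```

Emit:
apply_moves:
  twist:
    - [0,0,0]
    - [0,0,0]
    - [0,0,0]
    - [0,0,0]
    - [0,0,0]
  dp:
    - [0,0,0]
    - [0,0,0]
    - [0,0,0]
    - [0,0,0]
    - [0,0,0]
  claw: [45,30,30,30,30]

```text
time_s: 4.85
ee_pos: [0.4567, 0.0147, 0.0463]
eef_rot: [-2.385, 2.039, -0.004]
force: [-0.6, 0.6, 6.9]
finger_gap: 0.0388
grasp_force: 59.6
```

Emit:
apply_moves:
  twist:
    - [0,0,0]
    - [0,0,0]
    - [0,0,0]
    - [0,0,0]
    - [0,0,0]
  dp:
    - [0,0,0]
    - [0,0,0]
    - [0,0,0]
    - [0,0,0]
    - [0,0,0]
  claw: [30,30,30,30,30]

```text
time_s: 5.35
ee_pos: [0.4567, 0.0147, 0.0463]
eef_rot: [-2.385, 2.039, -0.004]
force: [-1.3, 0.2, 7.2]
finger_gap: 0.0387
grasp_force: 59.6
```

Emit:
apply_moves:
  twist:
    - [0,0,0]
    - [0,0,0]
    - [0,0,0]
    - [0,0,0]
    - [0,0,0]
  dp:
    - [0,0,-10]
    - [0,0,-25]
    - [0,0,-25]
    - [-4,-26,0]
    - [-4,-26,0]
  claw: [30,30,30,30,30]

```text
time_s: 5.85
ee_pos: [0.5057, 0.0304, 0.106]
eef_rot: [-2.385, 2.041, -0.001]
force: [0.5, 0.5, -3.5]
finger_gap: 0.0389
grasp_force: 61.2
```

Emit:
apply_moves:
  twist:
    - [0,0,0]
    - [0,0,0]
    - [0,0,0]
    - [0,0,0]
    - [0,0,0]
  dp:
    - [-4,-26,0]
    - [-4,-26,0]
    - [-4,-26,0]
    - [0,0,0]
    - [0,0,0]
  claw: [30,30,30,30,30]

```text
time_s: 6.35
ee_pos: [0.5798, 0.0541, 0.1039]
eef_rot: [2.386, -2.042, -0.002]
force: [-0.5, -0.0, -3.6]
finger_gap: 0.039
grasp_force: 61.4
```

Emit:
apply_moves:
  twist:
    - [0,0,0]
    - [0,0,0]
    - [0,0,0]
    - [0,0,0]
    - [0,0,0]
  dp:
    - [0,-1,20]
    - [0,0,20]
    - [0,0,15]
    - [0,0,0]
    - [0,0,0]
  claw: [30,30,30,30,30]

```text
time_s: 6.85
ee_pos: [0.581, 0.054, 0.05]
eef_rot: [2.387, -2.042, 0.0]
force: [0.2, 0.7, -2.7]
finger_gap: 0.0391
grasp_force: 61.4
```

Emit:
apply_moves:
  twist:
    - [0,0,0]
    - [0,0,0]
    - [0,0,0]
    - [0,0,0]
    - [0,0,0]
  dp:
    - [-1.5,-2,0]
    - [0,0,4]
    - [0,0,4]
    - [0,0,1.5]
    - [0,0,0]
  claw: [30,30,30,30,30]

```text
time_s: 7.35
ee_pos: [0.5829, 0.056, 0.0396]
eef_rot: [2.387, -2.042, -0.0]
force: [0.2, -0.2, -4.1]
finger_gap: 0.0388
grasp_force: 61.6
```

Emit:
apply_moves:
  twist:
    - [0,0,0]
    - [0,0,0]
    - [0,0,0]
  dp:
    - [0,0,1]
    - [0,0,0]
    - [0,0,0]
  claw: [30,30,30]

```text
time_s: 7.65
ee_pos: [0.5832, 0.056, 0.0393]
eef_rot: [-2.387, 2.042, -0.001]
force: [-2.8, -0.1, 3.1]
finger_gap: 0.0388
grasp_force: 61.9
```

Emit:
apply_moves:
  twist:
    - [0,0,0]
    - [0,0,0]
    - [0,0,0]
    - [0,0,0]
    - [0,0,0]
  dp:
    - [0,0,0]
    - [0,0,0]
    - [0,0,0]
    - [0,0,0]
    - [0,0,0]
  claw: [44,48,60,70,75]

```text
time_s: 8.15
ee_pos: [0.5832, 0.056, 0.0388]
eef_rot: [-2.387, 2.042, -0.0]
force: [0.8, -0.5, -0.1]
finger_gap: 0.0752
grasp_force: 0.0
```

Emit:
apply_moves:
  twist:
    - [0,0,0]
    - [0,0,0]
    - [0,0,0]
    - [0,0,0]
    - [0,0,0]
  dp:
    - [0,0,0]
    - [0,0,-20]
    - [0,0,-40]
    - [0,0,-40]
    - [0,0,0]
  claw: [75,75,75,80,85]

```text
time_s: 8.65
ee_pos: [0.5867, 0.0565, 0.1454]
eef_rot: [-2.381, 2.035, -0.012]
force: [-0.1, -0.3, -1.0]
finger_gap: 0.0853
grasp_force: 0.0
```

Emit:
apply_moves:
  twist:
    - [0,0,0]
    - [0,0,0]
    - [0,0,0]
    - [0,0,0]
    - [0,0,0]
  dp:
    - [24.7,33.3,0]
    - [24.7,33.3,0]
    - [24.7,33.3,0]
    - [24.7,33.3,0]
    - [0,0,0]
  claw: [85,85,85,85,85]

```text
time_s: 9.15
ee_pos: [0.4634, -0.0645, 0.1388]
eef_rot: [2.384, -2.045, -0.001]
force: [0.8, -0.3, 1.0]
finger_gap: 0.0852
grasp_force: 0.0
```

Emit:
apply_moves:
  twist:
    - [0,0,0]
    - [0,0,0]
  dp:
    - [0,0,0]
    - [0,0,0]
  claw: [85,85]

```text
time_s: 9.35
ee_pos: [0.4674, -0.0618, 0.1389]
eef_rot: [-2.387, 2.042, -0.001]
force: [0.1, -0.1, 0.2]
finger_gap: 0.0848
grasp_force: 0.0
```

```bash
python3 - <<'E'
from h import *
p,d=optics.get_image("wrist");cv2.imwrite("pics/w2.png",p[...,::-1])
E
```

```text
(no output)
```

View pics/w2.png

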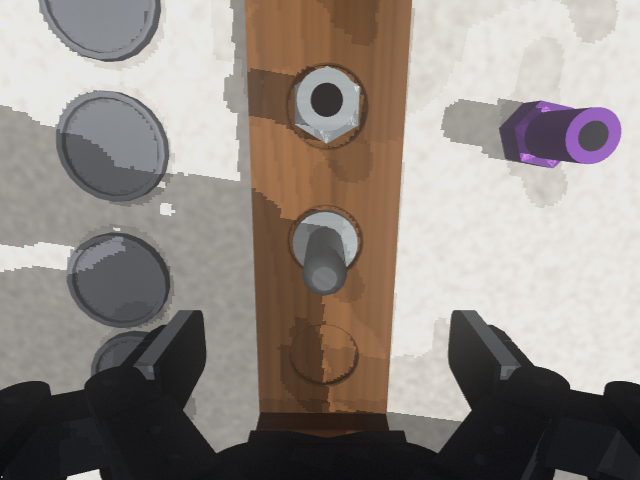

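The wrist view shows the flange pin centred between the fingers (tip 323,278), the hexfit at (326,100), the bush pocket empty at (322,355).

Emit:
apply_moves:
  twist:
    - [0,0,0]
    - [0,0,0]
    - [0,0,0]
    - [0,0,0]
    - [0,0,0]
  dp:
    - [1,0,30]
    - [0,0,35]
    - [0,0,30]
    - [0,0,0]
    - [0,0,0]
  claw: [85,85,85,85,60]

```text
time_s: 9.9
ee_pos: [0.4676, -0.0629, 0.0441]
eef_rot: [2.388, -2.04, -0.0]
force: [-0.2, -0.3, 0.3]
finger_gap: 0.0732
grasp_force: 0.0
```

Emit:
apply_moves:
  twist:
    - [0,0,0]
    - [0,0,0]
    - [0,0,0]
    - [0,0,0]
    - [0,0,0]
  dp:
    - [0,0,0]
    - [0,0,0]
    - [0,0,0]
    - [0,0,0]
    - [0,0,0]
  claw: [45,30,25,15,12]

```text
time_s: 10.4
ee_pos: [0.4679, -0.0631, 0.045]
eef_rot: [-2.386, 2.041, -0.003]
force: [-0.4, 1.4, 6.0]
finger_gap: 0.0207
grasp_force: 58.5
```

Emit:
apply_moves:
  twist:
    - [0,0,0]
    - [0,0,0]
    - [0,0,0]
    - [0,0,0]
    - [0,0,0]
  dp:
    - [0,0,0]
    - [0,0,0]
    - [0,0,0]
    - [0,0,0]
    - [0,0,0]
  claw: [12,12,12,12,12]

```text
time_s: 10.9
ee_pos: [0.4679, -0.063, 0.045]
eef_rot: [-2.386, 2.041, -0.003]
force: [-1.5, 1.3, 7.1]
finger_gap: 0.0202
grasp_force: 58.5
```

Emit:
apply_moves:
  twist:
    - [0,0,0]
    - [0,0,0]
    - [0,0,0]
    - [0,0,0]
    - [0,0,0]
  dp:
    - [0,0,-10]
    - [0,0,-25]
    - [0,0,-25]
    - [-5.5,-27.5,0]
    - [-5.5,-27.5,0]
  claw: [12,12,12,12,12]

```text
time_s: 11.4
ee_pos: [0.5201, -0.0436, 0.1054]
eef_rot: [-2.385, 2.042, -0.002]
force: [0.6, 0.1, -2.8]
finger_gap: 0.0205
grasp_force: 59.1
```

Emit:
apply_moves:
  twist:
    - [0,0,0]
    - [0,0,0]
    - [0,0,0]
    - [0,0,0]
    - [0,0,0]
  dp:
    - [-5.5,-27.5,0]
    - [-5.5,-27.5,0]
    - [-5.5,-27.5,0]
    - [0,0,0]
    - [0,0,0]
  claw: [12,12,12,12,12]

```text
time_s: 11.9
ee_pos: [0.598, -0.0146, 0.1032]
eef_rot: [2.386, -2.042, -0.002]
force: [-0.1, 0.1, -2.5]
finger_gap: 0.0208
grasp_force: 59.3
```

Emit:
apply_moves:
  twist:
    - [0,0,0]
    - [0,0,0]
    - [0,0,0]
    - [0,0,0]
    - [0,0,0]
  dp:
    - [0,0,20]
    - [0,0,20]
    - [0,0,15]
    - [0,0,0]
    - [0,0,0]
  claw: [12,12,12,12,12]

```text
time_s: 12.4
ee_pos: [0.5981, -0.0151, 0.0495]
eef_rot: [2.387, -2.042, 0.0]
force: [-0.5, -1.0, -1.9]
finger_gap: 0.0207
grasp_force: 59.3
```

Emit:
apply_moves:
  twist:
    - [0,0,0]
    - [0,0,0]
    - [0,0,0]
    - [0,0,0]
    - [0,0,0]
  dp:
    - [-0.5,-0.5,0]
    - [0,0,4]
    - [0,0,4]
    - [0,0,2]
    - [0,0,0]
  claw: [12,12,12,12,12]

```text
time_s: 12.9
ee_pos: [0.5987, -0.0142, 0.0384]
eef_rot: [2.387, -2.042, -0.001]
force: [-0.2, -0.4, -2.5]
finger_gap: 0.0207
grasp_force: 59.5
```

Emit:
apply_moves:
  twist:
    - [0,0,0]
    - [0,0,0]
    - [0,0,0]
  dp:
    - [0,0,1]
    - [0,0,0]
    - [0,0,0]
  claw: [12,12,12]

```text
time_s: 13.2
ee_pos: [0.599, -0.0141, 0.0381]
eef_rot: [-2.387, 2.042, -0.0]
force: [-0.5, -0.2, 1.5]
finger_gap: 0.0204
grasp_force: 59.6
```

Emit:
apply_moves:
  twist:
    - [0,0,0]
    - [0,0,0]
    - [0,0,0]
    - [0,0,0]
    - [0,0,0]
  dp:
    - [0,0,0]
    - [0,0,0]
    - [0,0,0]
    - [0,0,0]
    - [0,0,0]
  claw: [26,34,50,65,75]

```text
time_s: 13.7
ee_pos: [0.599, -0.0141, 0.0378]
eef_rot: [-2.387, 2.042, -0.0]
force: [-0.3, -0.4, -0.1]
finger_gap: 0.0746
grasp_force: 0.0
```

Emit:
apply_moves:
  twist:
    - [0,0,0]
    - [0,0,0]
    - [0,0,0]
    - [0,0,0]
    - [0,0,0]
  dp:
    - [0,0,0]
    - [0,0,-20]
    - [0,0,-40]
    - [0,0,-40]
    - [0,0,0]
  claw: [75,75,75,80,85]

```text
time_s: 14.2
ee_pos: [0.6026, -0.0142, 0.1445]
eef_rot: [-2.382, 2.036, -0.014]
force: [0.4, 1.0, 0.3]
finger_gap: 0.0851
grasp_force: 0.0
```

Emit:
apply_moves:
  twist:
    - [0,0,0]
    - [0,0,0]
    - [0,0,0]
    - [0,0,0]
    - [0,0,0]
  dp:
    - [27,34.7,0]
    - [27,34.7,0]
    - [27,34.7,0]
    - [27,34.7,0]
    - [0,0,0]
  claw: [85,85,85,85,85]

```text
time_s: 14.7
ee_pos: [0.4752, -0.1448, 0.138]
eef_rot: [2.383, -2.046, -0.001]
force: [0.9, -0.2, 0.3]
finger_gap: 0.0853
grasp_force: 0.0
```

Emit:
apply_moves:
  twist:
    - [0,0,0]
    - [0,0,0]
  dp:
    - [0,0,0]
    - [0,0,0]
  claw: [85,85]

```text
time_s: 14.9
ee_pos: [0.4791, -0.142, 0.1378]
eef_rot: [-2.387, 2.042, -0.001]
force: [-0.9, -0.5, 0.2]
finger_gap: 0.085
grasp_force: 0.0
```

```bash
python3 - <<'E'
from h import *
p,d=optics.get_image("wrist");cv2.imwrite("pics/w3.png",p[...,::-1])
E
```

```text
(no output)
```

View pics/w3.png

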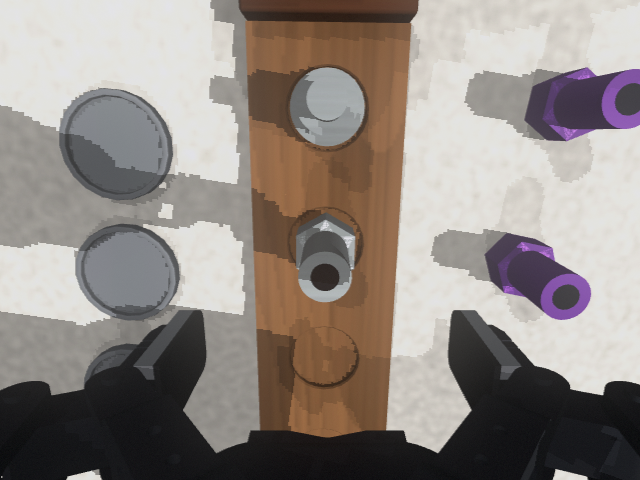

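The hexfit (325,275) is centred between the fingers; the shaft stands next at (328,105); decoys are off to the right.

Emit:
apply_moves:
  twist:
    - [0,0,0]
    - [0,0,0]
    - [0,0,0]
    - [0,0,0]
    - [0,0,0]
  dp:
    - [1,0,30]
    - [0,0,27]
    - [0,0,25]
    - [0,0,0]
    - [0,0,0]
  claw: [85,85,85,85,60]

```text
time_s: 15.45
ee_pos: [0.4794, -0.143, 0.0561]
eef_rot: [2.388, -2.04, -0.0]
force: [0.4, -0.6, -0.2]
finger_gap: 0.073
grasp_force: 0.0
```

Emit:
apply_moves:
  twist:
    - [0,0,0]
    - [0,0,0]
    - [0,0,0]
    - [0,0,0]
    - [0,0,0]
  dp:
    - [0,0,0]
    - [0,0,0]
    - [0,0,0]
    - [0,0,0]
    - [0,0,0]
  claw: [45,32,25,18,16]

```text
time_s: 15.95
ee_pos: [0.4796, -0.1434, 0.0569]
eef_rot: [-2.386, 2.041, -0.003]
force: [-0.2, 2.1, 6.5]
finger_gap: 0.0247
grasp_force: 58.6
```

Emit:
apply_moves:
  twist:
    - [0,0,0]
    - [0,0,0]
    - [0,0,0]
    - [0,0,0]
    - [0,0,0]
  dp:
    - [0,0,0]
    - [0,0,0]
    - [0,0,0]
    - [0,0,0]
    - [0,0,0]
  claw: [16,16,16,16,16]

```text
time_s: 16.45
ee_pos: [0.4796, -0.1433, 0.0569]
eef_rot: [-2.387, 2.041, -0.003]
force: [0.5, 1.4, 6.8]
finger_gap: 0.0246
grasp_force: 58.6
```

Emit:
apply_moves:
  twist:
    - [0,0,0]
    - [0,0,0]
    - [0,0,0]
    - [0,0,0]
    - [0,0,0]
  dp:
    - [0,0,-10]
    - [0,0,-25]
    - [0,0,-25]
    - [-4.8,-26.2,0]
    - [-4.8,-26.2,0]
  claw: [16,16,16,16,16]

```text
time_s: 16.95
ee_pos: [0.5291, -0.1256, 0.1169]
eef_rot: [-2.385, 2.043, -0.0]
force: [0.4, 0.5, -3.2]
finger_gap: 0.0245
grasp_force: 59.6
```

Emit:
apply_moves:
  twist:
    - [0,0,0]
    - [0,0,0]
    - [0,0,0]
    - [0,0,0]
    - [0,0,0]
  dp:
    - [-4.8,-26.2,0]
    - [-4.8,-26.2,0]
    - [-4.8,-26.2,0]
    - [0,0,0]
    - [0,0,0]
  claw: [16,16,16,16,16]

```text
time_s: 17.45
ee_pos: [0.6037, -0.0991, 0.1148]
eef_rot: [2.386, -2.041, -0.004]
force: [0.1, 0.7, -3.9]
finger_gap: 0.0249
grasp_force: 59.7
```

Emit:
apply_moves:
  twist:
    - [0,0,0]
    - [0,0,0]
    - [0,0,0]
    - [0,0,0]
    - [0,0,0]
  dp:
    - [0,0,20]
    - [0,0,20]
    - [0,0,15]
    - [0,0,0]
    - [0,0,0]
  claw: [16,16,16,16,16]

```text
time_s: 17.95
ee_pos: [0.6038, -0.0997, 0.0613]
eef_rot: [2.386, -2.042, -0.0]
force: [-0.1, -0.7, -3.1]
finger_gap: 0.0247
grasp_force: 60.0
```

Emit:
apply_moves:
  twist:
    - [0,0,0]
    - [0,0,0]
    - [0,0,0]
    - [0,0,0]
    - [0,0,0]
  dp:
    - [0,-0.5,0]
    - [0,0,4]
    - [0,0,4]
    - [0,0,2]
    - [0,0,0]
  claw: [16,16,16,16,16]

```text
time_s: 18.45
ee_pos: [0.6045, -0.0992, 0.0503]
eef_rot: [2.387, -2.042, -0.001]
force: [0.3, 0.0, -3.2]
finger_gap: 0.0247
grasp_force: 60.0
```

Emit:
apply_moves:
  twist:
    - [0,0,0]
    - [0,0,0]
    - [0,0,0]
  dp:
    - [0,0,1]
    - [0,0,0]
    - [0,0,0]
  claw: [16,16,16]

```text
time_s: 18.75
ee_pos: [0.605, -0.0993, 0.05]
eef_rot: [-2.387, 2.042, -0.0]
force: [-0.1, -0.6, -2.2]
finger_gap: 0.0245
grasp_force: 60.3
```

Emit:
apply_moves:
  twist:
    - [0,0,0]
    - [0,0,0]
    - [0,0,0]
  dp:
    - [0,0,0.7]
    - [0,0,0]
    - [0,0,0]
  claw: [16,16,16]

```text
time_s: 19.05
ee_pos: [0.6051, -0.0993, 0.0499]
eef_rot: [-2.387, 2.042, -0.001]
force: [-3.3, 1.1, 4.4]
finger_gap: 0.0245
grasp_force: 60.8
```

Emit:
apply_moves:
  twist:
    - [0,0,0]
    - [0,0,0]
    - [0,0,0]
    - [0,0,0]
    - [0,0,0]
  dp:
    - [0,0,0]
    - [0,0,0]
    - [0,0,0]
    - [0,0,0]
    - [0,0,0]
  claw: [30,38,52,66,75]

```text
time_s: 19.55
ee_pos: [0.605, -0.0993, 0.049]
eef_rot: [2.387, -2.042, 0.0]
force: [-0.3, 0.3, -0.4]
finger_gap: 0.0749
grasp_force: 0.0
```

Emit:
apply_moves:
  twist:
    - [0,0,0]
    - [0,0,0]
    - [0,0,0]
    - [0,0,0]
    - [0,0,0]
  dp:
    - [0,0,0]
    - [0,0,-20]
    - [0,0,-40]
    - [0,0,-40]
    - [0,0,0]
  claw: [75,75,75,80,85]

```text
time_s: 20.05
ee_pos: [0.6084, -0.0998, 0.156]
eef_rot: [-2.383, 2.037, -0.016]
force: [0.3, -0.3, 0.3]
finger_gap: 0.0853
grasp_force: 0.0
```

Emit:
apply_moves:
  twist:
    - [0,0,0]
    - [0,0,0]
    - [0,0,0]
    - [0,0,0]
    - [0,0,0]
  dp:
    - [25.8,33.3,0]
    - [25.8,33.3,0]
    - [25.8,33.3,0]
    - [25.8,33.3,0]
    - [0,0,0]
  claw: [85,85,85,85,85]

```text
time_s: 20.55
ee_pos: [0.4862, -0.2244, 0.1494]
eef_rot: [2.383, -2.047, -0.0]
force: [0.5, 0.2, -1.4]
finger_gap: 0.0848
grasp_force: 0.0
```

Emit:
apply_moves:
  twist:
    - [0,0,0]
    - [0,0,0]
  dp:
    - [0,0,0]
    - [0,0,0]
  claw: [85,85]

```text
time_s: 20.75
ee_pos: [0.4898, -0.2215, 0.1491]
eef_rot: [-2.387, 2.042, -0.0]
force: [-0.0, -0.9, -0.3]
finger_gap: 0.0852
grasp_force: 0.0
```

```bash
python3 - <<'E'
from h import *
p,d=optics.get_image("wrist");cv2.imwrite("pics/w4.png",p[...,::-1])
E
```

```text
(no output)
```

View pics/w4.png

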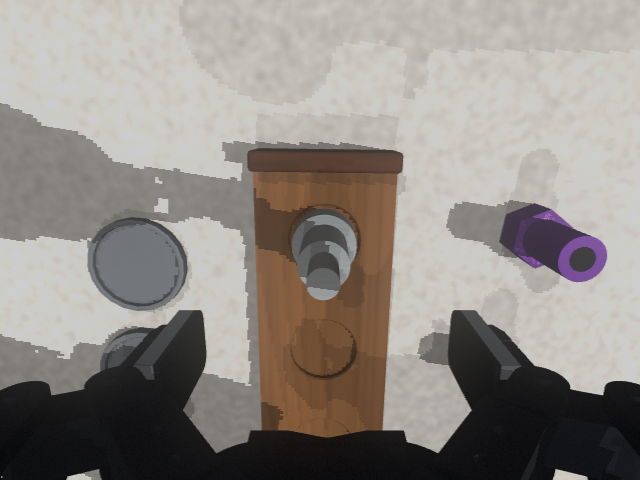

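The shaft (323,272) is centred between the fingers; dish 4 at (138,262) is empty.

Emit:
apply_moves:
  twist:
    - [0,0,0]
    - [0,0,0]
    - [0,0,0]
    - [0,0,0]
    - [0,0,0]
  dp:
    - [0.5,0,35]
    - [0,0,32]
    - [0,0,30]
    - [0,0,0]
    - [0,0,0]
  claw: [85,85,85,85,60]

```text
time_s: 21.3
ee_pos: [0.49, -0.222, 0.0525]
eef_rot: [2.388, -2.04, -0.0]
force: [1.3, 0.3, 1.1]
finger_gap: 0.073
grasp_force: 0.0
```

Emit:
apply_moves:
  twist:
    - [0,0,0]
    - [0,0,0]
    - [0,0,0]
    - [0,0,0]
    - [0,0,0]
  dp:
    - [0,0,0]
    - [0,0,0]
    - [0,0,0]
    - [0,0,0]
    - [0,0,0]
  claw: [45,34,27,20,18]

```text
time_s: 21.8
ee_pos: [0.4907, -0.2225, 0.0537]
eef_rot: [-2.386, 2.041, -0.005]
force: [0.6, 1.5, 5.4]
finger_gap: 0.0264
grasp_force: 58.8
```

Emit:
apply_moves:
  twist:
    - [0,0,0]
    - [0,0,0]
    - [0,0,0]
    - [0,0,0]
    - [0,0,0]
  dp:
    - [0,0,0]
    - [0,0,0]
    - [0,0,0]
    - [0,0,0]
    - [0,0,0]
  claw: [18,18,18,18,18]

```text
time_s: 22.3
ee_pos: [0.4907, -0.2225, 0.0537]
eef_rot: [-2.386, 2.041, -0.005]
force: [0.8, 1.7, 7.3]
finger_gap: 0.0264
grasp_force: 58.8
```

Emit:
apply_moves:
  twist:
    - [0,0,0]
    - [0,0,0]
    - [0,0,0]
    - [0,0,0]
    - [0,0,0]
  dp:
    - [0,0,-10]
    - [0,0,-25]
    - [0,0,-25]
    - [-4.4,-25.8,0]
    - [-4.4,-25.8,0]
  claw: [18,18,18,18,18]

```text
time_s: 22.8
ee_pos: [0.539, -0.2055, 0.1133]
eef_rot: [-2.385, 2.043, -0.0]
force: [0.3, -0.9, -3.2]
finger_gap: 0.0267
grasp_force: 59.7
```

Emit:
apply_moves:
  twist:
    - [0,0,0]
    - [0,0,0]
    - [0,0,0]
    - [0,0,0]
    - [0,0,0]
  dp:
    - [-4.4,-25.8,0]
    - [-4.4,-25.8,0]
    - [-4.4,-25.8,0]
    - [0,0,0]
    - [0,0,0]
  claw: [18,18,18,18,18]

```text
time_s: 23.3
ee_pos: [0.6127, -0.1802, 0.1112]
eef_rot: [2.386, -2.041, -0.004]
force: [-0.8, -0.7, -3.4]
finger_gap: 0.0268
grasp_force: 59.9
```

Emit:
apply_moves:
  twist:
    - [0,0,0]
    - [0,0,0]
    - [0,0,0]
    - [0,0,0]
    - [0,0,0]
  dp:
    - [0,0,20]
    - [0,0,20]
    - [0,0,15]
    - [0,0,0]
    - [0,0,0]
  claw: [18,18,18,18,18]

```text
time_s: 23.8
ee_pos: [0.6128, -0.1811, 0.0576]
eef_rot: [2.386, -2.042, -0.0]
force: [0.4, -0.2, -2.4]
finger_gap: 0.0267
grasp_force: 59.9
```

Contact is expected at about 0.0467.

Emit:
apply_moves:
  twist:
    - [0,0,0]
    - [0,0,0]
    - [0,0,0]
    - [0,0,0]
    - [0,0,0]
  dp:
    - [0,-0.5,0]
    - [0,0,4]
    - [0,0,4]
    - [0,0,2]
    - [0,0,0]
  claw: [18,18,18,18,18]

```text
time_s: 24.3
ee_pos: [0.6138, -0.1805, 0.0469]
eef_rot: [2.387, -2.042, -0.0]
force: [0.0, 0.5, -3.1]
finger_gap: 0.0266
grasp_force: 60.0
```

Emit:
apply_moves:
  twist:
    - [0,0,0]
    - [0,0,0]
    - [0,0,0]
  dp:
    - [0,0,1]
    - [0,0,0]
    - [0,0,0]
  claw: [18,18,18]

```text
time_s: 24.6
ee_pos: [0.6139, -0.1806, 0.0467]
eef_rot: [-2.387, 2.042, -0.001]
force: [-1.8, 1.8, 2.9]
finger_gap: 0.0265
grasp_force: 60.7
```

Emit:
apply_moves:
  twist:
    - [0,0,0]
    - [0,0,0]
    - [0,0,0]
    - [0,0,0]
    - [0,0,0]
  dp:
    - [0,0,0]
    - [0,0,0]
    - [0,0,0]
    - [0,0,0]
    - [0,0,0]
  claw: [32,40,54,68,75]

```text
time_s: 25.1
ee_pos: [0.614, -0.1806, 0.0461]
eef_rot: [-2.387, 2.042, -0.0]
force: [-0.5, -0.1, -0.8]
finger_gap: 0.0747
grasp_force: 0.0
```

Emit:
apply_moves:
  twist:
    - [0,0,0]
    - [0,0,0]
    - [0,0,0]
    - [0,0,0]
    - [0,0,0]
  dp:
    - [0,0,0]
    - [0,0,-20]
    - [0,0,-40]
    - [0,0,-40]
    - [0,0,-40]
  claw: [75,75,75,80,85]

```text
time_s: 25.6
ee_pos: [0.6136, -0.1806, 0.1877]
eef_rot: [2.387, -2.042, -0.0]
force: [1.2, 0.9, -0.1]
finger_gap: 0.0851
grasp_force: 0.0
```

Emit:
apply_moves:
  twist:
    - [0,0,0]
    - [0,0,0]
    - [0,0,0]
    - [0,0,0]
    - [0,0,0]
  dp:
    - [0,30,-20]
    - [0,30,-20]
    - [0,30,-10]
    - [0,30,0]
    - [0,0,0]
  claw: [85,85,85,85,85]

```text
time_s: 26.1
ee_pos: [0.4929, -0.1996, 0.2376]
eef_rot: [-2.385, 2.043, -0.002]
force: [0.2, -0.3, 0.1]
finger_gap: 0.0852
grasp_force: 0.0
```

Emit:
apply_moves:
  twist:
    - [0,0,0]
    - [0,0,0]
    - [0,0,0]
  dp:
    - [0,0,0]
    - [0,0,0]
    - [0,0,0]
  claw: [85,85,85]

```text
time_s: 26.4
ee_pos: [0.496, -0.1989, 0.2355]
eef_rot: [2.387, -2.042, -0.001]
force: [0.9, -0.2, -0.3]
finger_gap: 0.0851
grasp_force: 0.0
```

```bash
python3 - <<'E'
from h import *
p,d=optics.get_image("scene");q,_=optics.get_image("top")
a=cv2.resize(p[180:340,180:400],(770,560));cv2.imwrite("pics/e1.png",a[...,::-1])
cv2.imwrite("pics/e2.png",cv2.resize(q[150:330,270:530],(780,540))[...,::-1])
E
```

```text
(no output)
```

View pics/e1.png

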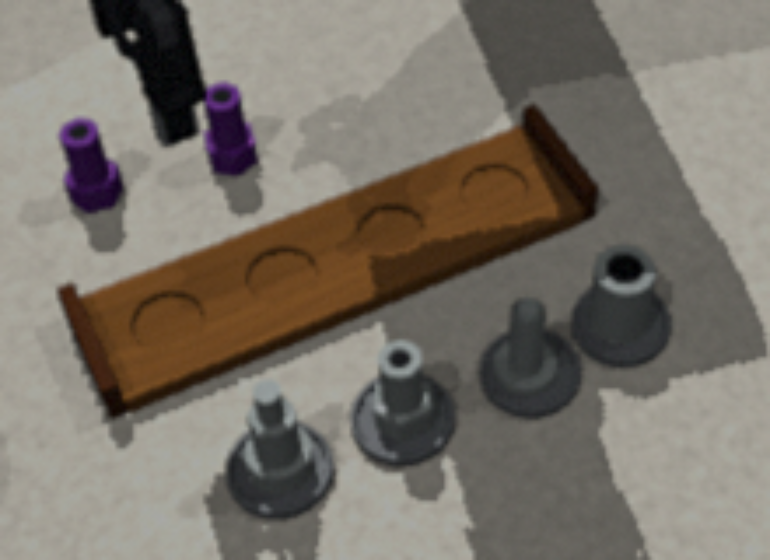

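View pics/e2.png

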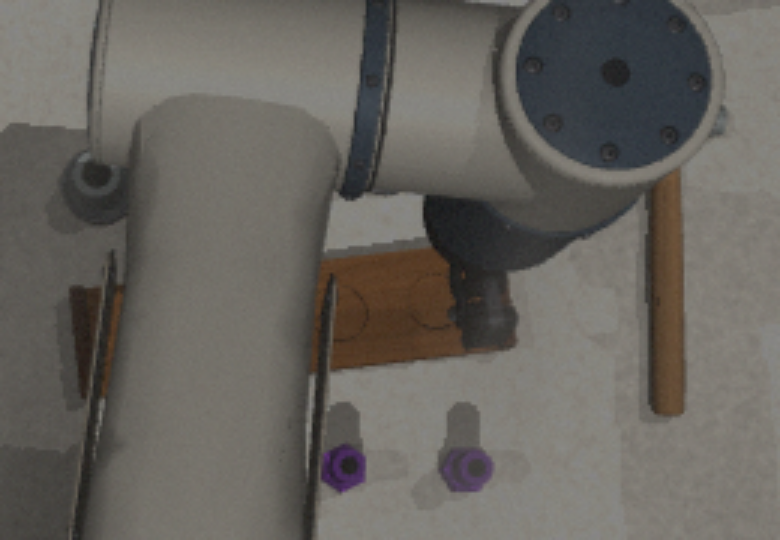

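The scene view shows all four parts upright in their dishes, in order: shaft (280,440), hexfit (403,400), flange pin (528,350), bush (622,300). The gripper is clear.

```bash
python3 -c "
from workcell import ctrl
print(ctrl.hand_in())"
```

```text
the job is handed in; nothing more can be done
None
```

The job is handed in: in the last camera view all four parts stood upright in their dishes in rack order (bush, flange pin, hex fitting, shaft, from +y), with the gripper clear, 26 s in; I never moved near the jar or hammer.

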